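Roll a drink can home against the lane stop

ROBOT

A 7-joint arm with a two-finger parallel gripper is mounted at the origin on a cart in front of the work surface, level with it; the furniture and walls round the work are solid. World frame = base frame: x ahead of the robot, y to its left, z up, the work surface at z = 0. Lengths are in m, angles in rad, forces in N, time in s.
With the tool pointing down it reaches from about 0.4 to 0.85 m from the base axis. Payload 10.4 kg.
Tool frame: the origin (TCP) lies between the finger pads; the fingertips stand 14 mm ahead of it and the grasp point (between the pads) lies 5 mm behind it; z points along the fingers, y is the line along which they close (so a half turn about z gives the same grasp; the last joint's range is limited). The gripper opens to 87 mm and grips with 3 to 60 N. Pads are 19 mm wide; open, the fingers measure 117 mm over their backs; the gripper's body (75 mm by 190 mm) begins 51 mm behind the grasp point.
Start: joints at [1.172, 0.332, -0.065, 1.46, 0.022, 1.35, -0.088], TCP at [0.229, -0.581, 0.237] pointing down, gripper open.
Joint ranges: [-2.6, 2.6], [-0.5, 2.12], [-1.47, 1.34], [0.16, 2.42], [-1.27, 4.41], [0.06, 2.06], [-2.6, 2.6]. Speed limits (rad/s): [2.22, 2.22, 2.79, 2.79, 3.14, 3.14, 3.14].

INTERFACE

Orientations are given as a unit quaternion [x, y, z, w].
In Python, from bench import * gives the robot as it stands.
- The arm moves only by the tool drive_tool, never from a script. Its argument "deltas" is a list of rows, each a list of 7 numbers: the turn, a rotation vector about the tool's x, y, z in degrees, then the shift along the tool's x, y, z in m, then the closure, from -1 (fully open) to 1 (shut). A call has 1 to 12 rows; each row is the pose to reach, as a shift and turn from the pose commanded when the call began, along the tool's axes at that moment; what a row does not reach only later rows make up. A row lasts 1/10 s, in which the tool goes at most 50 mm and 8.59 degrees, less where a joint would pass 70% of its speed; a pose out of reach is approached as far as the arm can. A call with a gripper value outside its range is refused whole. The fingers move at their own pace and stop on an object; "squeeze" is the grip in N (left out, the last holds). Time passes only in rows, so rows that repeat a pose let the fingers close. It gives the time, the measured TCP pose, the force and the opening at its end, in the units of the state.
- read_state(): the state, without advancing time (a new reading comes with each control period).
- camera(name): name is "scene" or "top" or "wrist"; returns (picture, depth): 400x640x3 uint8, red, green, blue; 400x640 float32, m along the optical axis (not along the pixel's ray), 0 where there is no reading.
- camera_params(name): a dict with "K" (3x3 intrinsics, pixels), "R" (3x3) and "t" (3): a world point X has camera coordinates R X + t; the wrist camera has in their place "mount" (4x4, takes a point from camera to tool coordinates, whose origin is the TCP and whose axes are the flange's). Camera axes: x right, y down, z forward; pixel columns grow to the right and rows downward; lengths in m; the calibration is good to about 2 mm. A picture is of the moment at which its call begins: read the wrist's pose just before it. camera_params takes no time and is no camera call.
- close_job(): hands the job in, once; it reports no verdict.
Trained networks look in the newest picture that a camera, given by its name, has taken for a name from the list of things; names that differ only in an ending like _2 or _b are one class to them, and where a whole thing is asked for, a point or a joint stands for the part that bears it (a point fixed in the world has none). Each returns a list of dicts, best first, with "score" (0 to 1); they miss things now and then, are a little off and sometimes report something else, mostly with a low value. They report only what shows in the picture. A call takes as long as a camera call.
- outline_of(label, camera): "pixels" (400x640 bool, what is visible of it) and "location" ([column, row] as shares, 0 to 1, of the picture: columns of its width, rows of its height, amid what is visible of it).
- tip_of(label, camera): "location" ([column, row] as shares, 0 to 1, of the picture: columns of its width, rows of its height: a listed point, or the origin of a listed thing).
The state is a dict: "time": time; "joint_positions": joint angles; "joint_vel": joint speeds; "joint_torque": joint torques, N m; "ee_pos": TCP position; "eef_rot": TCP orientation; "ft_force": force on the tool from outside, world axes, zero at the start; "torque": the same for the moment, N m; "width": finger opening in m.
Only numpy, scipy, OpenCV 4.12 (cv2) and the standard library are available. Lean on these libraries where they do the work, as an engineer would, in place of code of your own. Each camera call takes 0.05 s, during which the arm holds its last target. There are 200 camera calls.

TASK

Roll the drink can that lies in the can lane along the lane by pushing its side, over the low rib and on until it bears on the stop's rubber pad; keep a light push on it there for a moment so that you know it is home, then back off and leave it lying there. Do not lift the can, do not ram or press the stop hard, do not touch the stop yourself or shift it from its setting, and leave the other things alone.

Things in the scene. Friction and masses are not known exactly. Their poses are not given: they have to be found in the camera images.
- can_lane: Aluminium can lane, fixed on the worktop. Origin: middle of its underside; x axis: rolling direction (to the robot's right), y across, z up. Floor 320 x 153 mm, top 8 mm above the worktop. Guides along both long edges, 6 mm thick, 20 mm above the floor, 141 mm apart inside. Start end (x = -160 mm) open. The can rolls easily on the floor (0.2 N) and, let go, stops by itself in a few cm.
- rib_crest (a point): Crest of the round steel rib across the lane floor at lane x = -25 mm, 2 mm above the floor. Rolling the can over it takes about 0.5 to 3 N of push, then the can runs on up to 5 cm ahead of what pushes it.
- can_center (a point): Centre of the drink can: 53 mm diameter, 134 mm long, 0.2 to 0.4 kg, smooth. It lies on the lane floor, axis across the lane, lane x from -115 to -85 mm, its centre 34 mm above the worktop. This point's z axis is the can's axis; x points up at the start and turns as it rolls.
- can: The same drink can; this origin is the centre of its end disc, 67 mm along the can's axis from its centre.
- can_stop: The stop: upright steel plate across the lane beyond the rib, faced by a rubber pad, with a bracket over both guides and black clamp knobs outside; top 43 mm above the worktop. Held by friction: stiff to a light push of the can (2 to 8 N), slides along the lane above about 16 N; over 10 N is pressing hard. Origin: middle of the steel face at lane-floor height, axes as the lane's.
- stop_plate (a point): Middle of the stop's steel face, at the height of the can's centre, axes as the lane's; at lane x from 85 to 115 mm. The rubber pad (118 x 30 mm, 4 mm thick) stands before it on screws: its front is 5 to 15 mm nearer the can, set differently each time and not measured, so feel for it. The can touching the pad has its centre 26 mm before the pad's front.
- milk_pitcher: Bystander: small milk pitcher, 86 mm tall; origin at the centre of its foot.
- sugar_shaker: Bystander: sugar shaker, 65 mm wide, 154 mm tall; origin at the centre of its foot.
- espresso_cup: Bystander: white espresso cup, 53 mm tall; origin at the centre of its foot.
- spice_jar: Bystander: spice jar, 47 mm wide, 98 mm tall; origin at the centre of its foot.

How it is judged:
On the way, in this order (a step that is already met when the one before it is completed fails the run):
1. the can has rolled over by a third of a turn or more on its way (angle between can_center's own x axis and vertical above 2 rad), for 0.02 s.
2. the can is held against the stop's pad with a light push (over 2 N) (contact force between can and can_stop above 2 N), for 0.3 s.
At the end, for the whole second after the job is handed in: the can lies at rest on the lane floor where the pad stopped it, its centre at most 44.5 mm before the stop's steel face (so rolled back from the pad by no more than 3 to 13 mm, as the pad is set), and the robot has let go (x of can_center in the frame of stop_plate between -0.0445 and -0.029 m and z of can_center in the frame of can_lane between 0.03 and 0.038 m and linear speed of can below 0.01 m/s); the robot touches nothing.
It fails at once if the can is lifted off the lane (centre more than 21 mm above its place on the floor) (z of can_center in the frame of can_lane above 0.055 m).
It fails at once if the can strikes or presses the stop with more than 10 N (contact force between can and can_stop above 10 N).
It fails at once if the robot touches the stop (contact force between any of the arm, the fingers and can_stop above 1 N).
It fails at once if the stop is shifted more than 3 mm from its setting (distance of stop_plate from where it was at the start of the episode above 0.003 m).
It fails at once if a bystander is moved more than 15 mm (distance of any of milk_pitcher, sugar_shaker, espresso_cup, spice_jar from where it was at the start of the episode above 0.015 m).
It also fails if it takes over 56 s, if anything falls off the work surface, if the arm or the gripper's body presses on something with over 40 N, if the wrist force passes 120 N, or if a joint passes its speed limit or range.

## Working session

There is one attempt and no reset: what is moved stays moved. The work goes in short steps, Python scripts to look and compute and a tool call to move; the robot and the scene stay as the last step left them, time stands still between calls to the robot, and variables do not carry over. Pictures are saved under pics/ and viewed, on a budget of 10 in all, crops included, one or two more only if the job needs it, and the job is handed in when it is done.

Besides the shell and the picture viewer there is one more tool, called after "Emit:" as name([rows], argument=value, ...), one row to a line, values as JSON. drive_tool: Moves the arm, as the interface text tells. Its arguments: {"type":"object","properties":{"deltas":{"type":"array"},"squeeze":{"type":"number"}},"required":["deltas"]}

```bash
mkdir -p pics; cat > h.py <<'E'
from bench import *
import numpy as np, cv2
def px2w(cam,u,v,z=None,depth=None):
    p=camera_params(cam);K,R,t=map(np.array,(p["K"],p["R"],p["t"]))
    r=np.linalg.solve(K,[u,v,1.0])
    C=-R.T@t;d=R.T@r
    if depth is not None: return C+d*depth
    return C+d*(z-C[2])/d[2]
E
python3 - <<'E'
from h import *
s=read_state();print(s)
a={}
for c in("scene","top"):
    im,d=camera(c);a[c]=im;np.save(c+"d.npy",d);cv2.imwrite(f"pics/{c}0.png",im[:,:,::-1])
for c in("scene","top"):
  for l,z in(("can_center",.034),("stop_plate",.034),("rib_crest",.010),("can_lane",0),("can_stop",.008),("can",.034)):
    r=tip_of(l,c)
    for q in r[:2]:
        u,v=q["location"][0]*640,q["location"][1]*400
        print(c,l,round(q["score"],2),round(u),round(v),px2w(c,u,v,z).round(4))
E
```

```text
{'time': 0.0, 'joint_positions': array([ 1.17240536,  0.33283656, -0.06469231,  1.46096451,  0.02159915,
        1.34987801, -0.08851083]), 'joint_vel': array([ 0.00218083, -0.00112166,  0.00106835,  0.00014752, -0.002261  ,
        0.00121149, -0.00027938]), 'joint_torque': array([-7.17577132e-04, -6.23244023e+01,  2.45196267e-02, -3.89888263e+01,
       -6.13538339e-02,  3.97890795e-02,  2.04927410e-04]), 'ee_pos': array([ 0.22923552, -0.5810448 ,  0.23576488]), 'eef_rot': array([ 9.82398981e-01,  1.86793355e-01, -1.62762190e-04, -6.76199580e-04]), 'ft_force': array([-1.01877396, -0.47529898,  0.08139317]), 'torque': array([-0.03502826, -0.00516534, -0.01100523]), 'width': 0.08725900701815897}
scene can_center 0.81 324 235 [0.453  0.0618 0.034 ]
scene rib_crest 0.78 344 230 [ 0.4748 -0.0115  0.01  ]
scene can_lane 0.58 353 233 [ 0.4631 -0.0303  0.    ]
scene can_stop 0.83 385 215 [ 0.4759 -0.1426  0.008 ]
scene can 0.63 335 246 [0.4011 0.0664 0.034 ]
scene can 0.6 323 233 [0.458  0.0615 0.034 ]
top can_center 0.73 289 215 [0.4797 0.0673 0.034 ]
top stop_plate 0.67 394 152 [ 0.6468 -0.2078  0.034 ]
top stop_plate 0.64 367 210 [ 0.4914 -0.1363  0.034 ]
top rib_crest 0.57 315 219 [ 0.4685 -0.0009  0.01  ]
top can_lane 0.65 331 217 [ 0.4745 -0.0439  0.    ]
top can 0.96 292 244 [0.4026 0.0597 0.034 ]
```

View pics/top0.png

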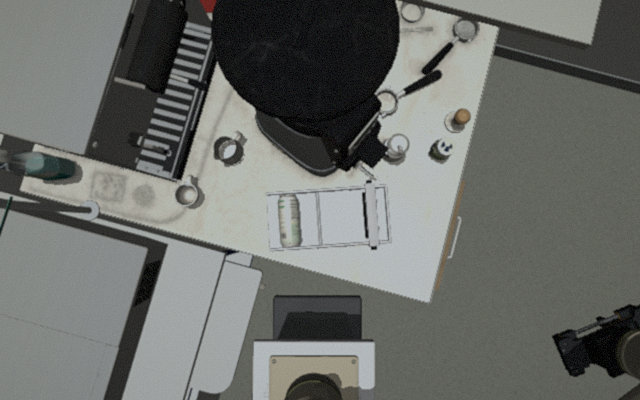

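View pics/scene0.png

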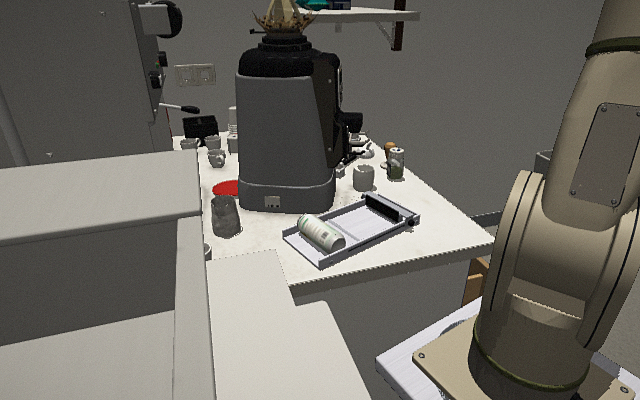

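The top view shows the lane from about (268,190) to (390,245), the can at (289,220), the rib at column 318 and the stop at column 370. The machine stands just behind the lane. Next I'll fit the lane pose and check clearance heights.

```bash
python3 - <<'E'
from h import *
d=np.load("topd.npy")
p=camera_params("top");K,R,t=map(np.array,(p["K"],p["R"],p["t"]))
v,u=np.mgrid[:400,:640]
P=(np.einsum('ij,jhw->ihw',np.linalg.inv(K),np.stack([u,v,np.ones_like(u)]))*d)
W=np.einsum('ji,jhw->ihw',R,P-t[:,None,None])
# max-height grid, x rows .3-.75, y cols .35..-.35 in 5cm
print("cols y:",[round(y,2) for y in np.arange(.35,-.4,-.05)])
for x in np.arange(.75,.25,-.05):
    print(f"{x:.2f}",[int(1000*W[2][m].max()) if (m:=(abs(W[0]-x)<.025)&(abs(W[1]-y)<.025)&(d>0)).any() else None for y in np.arange(.35,-.4,-.05)])
im,_=camera("top")
for l,z in(("can_lane",.015),("can",.06),("can_stop",.043)):
    q=outline_of(l,"top")[0];m=q["pixels"]
    vv,uu=np.nonzero(m)
    X=np.array([px2w("top",a,b,z)[:2] for a,b in zip(uu,vv)])
    r=cv2.minAreaRect(X.astype(np.float32)*1000);print(l,q["score"],r,m.sum())
    if l=="can":print("can top z",np.percentile(W[2][m],[50,90,98]))
    if l=="can_stop":print("z",np.percentile(W[2][m],[50,90,98]))
c=cv2.resize(im[170:270,240:410],None,fx=4.7,fy=4.7,interpolation=cv2.INTER_CUBIC)
cv2.imwrite("pics/crop.png",c[:,:,::-1])
E
```

```text
cols y: [np.float64(0.35), np.float64(0.3), np.float64(0.25), np.float64(0.2), np.float64(0.15), np.float64(0.1), np.float64(0.05), np.float64(0.0), np.float64(-0.05), np.float64(-0.1), np.float64(-0.15), np.float64(-0.2), np.float64(-0.25), np.float64(-0.3), np.float64(-0.35)]
0.75 [541, 541, 518, 8, 653, 662, 664, 671, 665, 662, 30, 32, 9, 6, 91]
0.70 [542, 541, 518, 86, 654, 662, 665, 670, 664, 661, 640, 125, 6, 68, 88]
0.65 [542, 535, 507, 87, 633, 662, 664, 664, 664, 659, 366, 190, 128, 103, 102]
0.60 [541, 402, 89, 89, 7, 652, 659, 660, 659, 652, 252, 197, 7, 6, 7]
0.55 [540, 56, 7, 5, 31, 57, 57, 32, 35, 191, 200, 33, 8, 7, 7]
0.50 [59, 56, 8, 7, 9, 68, 64, 14, 17, 52, 52, 33, 7, 5, 7]
0.45 [5, 7, 6, 7, 6, 62, 67, 16, 14, 16, 55, 32, 7, 7, 8]
0.40 [321, 105, 104, 102, 7, 62, 65, 32, 32, 31, 49, 31, 6, 7, 5]
0.35 [322, 106, 104, 101, 5, 4, 6, 6, 6, 8, 8, 6, 7, 6, 6]
0.30 [322, 107, 105, -18, -18, -771, None, 0, 5, 5, 6, 8, 7, 5, -1]Traceback (most recent call last):
  File "<stdin>", line 15, in <module>
  File "h.py", line 4, in px2w
    p=camera_params(cam);K,R,t=map(np.array,(p["K"],p["R"],p["t"]))
ValueError: time passes only in moves, steps and waits
```

```bash
cat > h.py <<'E'
from bench import *
import numpy as np, cv2
_c={}
def px2w(cam,u,v,z):
    if cam not in _c:_c[cam]=camera_params(cam)
    p=_c[cam];K,R,t=map(np.array,(p["K"],p["R"],p["t"]))
    C=-R.T@t;d=(np.linalg.inv(K)@np.stack([u,v,np.ones_like(u)]).astype(float)).T@R
    return C+d*((z-C[2])/d[:,2])[:,None]
E
python3 - <<'E'
from h import *
im,d=camera("top")
v,u=np.mgrid[:400,:640]
p=camera_params("top");K,R,t=map(np.array,(p["K"],p["R"],p["t"]))
P=(np.linalg.inv(K)@np.stack([u,v,np.ones_like(u)]).reshape(3,-1))*d.ravel()
W=(R.T@(P-t[:,None])).reshape(3,400,640)
m=(W[2]>.09)&(W[1]>.1)&(W[1]<.3)&(W[0]<.6)&(W[0]>.35)&(d>0)
print("counter near: max x by y",[(round(y,2),W[0][m&(abs(W[1]-y)<.01)].max().round(3) if (m&(abs(W[1]-y)<.01)).any() else None) for y in np.arange(.12,.3,.02)])
m=(W[2]>.09)&(abs(W[1])<.25)&(W[0]>.4)&(W[0]<.62)&(d>0)
print("machine: min x by y",[(round(y,2),W[0][m&(abs(W[1]-y)<.01)].min().round(3) if (m&(abs(W[1]-y)<.01)).any() else None) for y in np.arange(.2,-.25,-.04)])
for l,z in(("can_lane",.028),("can",.045),("can_stop",.043)):
    q=outline_of(l,"top")[0];g=q["pixels"]
    vv,uu=np.nonzero(g)
    X=px2w("top",uu,vv,z)[:,:2]
    print(l,round(q["score"],2),cv2.minAreaRect(X.astype(np.float32)*1000),X.min(0).round(3),X.max(0).round(3),np.percentile(W[2][g],[50,90,98]).round(3))
c=cv2.resize(im[170:270,240:410],None,fx=4.7,fy=4.7,interpolation=cv2.INTER_CUBIC)
cv2.imwrite("pics/crop.png",c[:,:,::-1])
E
```

```text
counter near: max x by y [(np.float64(0.12), None), (np.float64(0.14), None), (np.float64(0.16), None), (np.float64(0.18), None), (np.float64(0.2), None), (np.float64(0.22), np.float64(0.386)), (np.float64(0.24), np.float64(0.391)), (np.float64(0.26), np.float64(0.395)), (np.float64(0.28), np.float64(0.402))]
machine: min x by y [(np.float64(0.2), None), (np.float64(0.16), None), (np.float64(0.12), None), (np.float64(0.08), np.float64(0.609)), (np.float64(0.04), np.float64(0.595)), (np.float64(-0.0), np.float64(0.592)), (np.float64(-0.04), np.float64(0.595)), (np.float64(-0.08), np.float64(0.579)), (np.float64(-0.12), np.float64(0.563)), (np.float64(-0.16), np.float64(0.604)), (np.float64(-0.2), None), (np.float64(-0.24), None)]
can_lane 0.83 ((474.0443420410156, -36.279449462890625), (181.3602294921875, 320.6127014160156), 3.902580976486206) [ 0.388 -0.197] [0.572 0.129] [0.009 0.04  0.046]
can 0.7 ((465.502197265625, 67.40104675292969), (134.82623291015625, 54.385807037353516), 5.290384769439697) [0.399 0.037] [0.533 0.095] [0.057 0.062 0.064]
can_stop 0.96 ((479.94976806640625, -144.15208435058594), (176.63356018066406, 37.137115478515625), 4.653799533843994) [ 0.392 -0.166] [ 0.568 -0.123] [0.042 0.047 0.051]
```

View pics/crop.png

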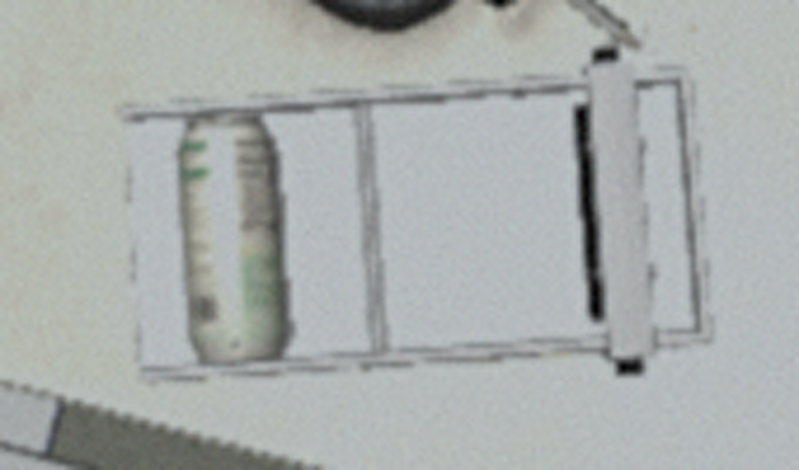

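The lane axis points 4.2° from world -y towards +x, with its centre near (0.473, -0.038). The can is at lane x ≈ -0.105 and the stop at about +0.1. I'll push with the closed fingers, turning the gripper along the lane so its body stays clear of the machine.

Emit:
drive_tool([
  [0,0,1.5,0.025,-0.02,0,1],
  [0,0,3,0.05,-0.04,0,1],
  [0,0,4.5,0.075,-0.06,0,1],
  [0,0,6,0.1,-0.08,0,1],
  [0,0,7.5,0.125,-0.1,0,1],
  [0,0,9,0.15,-0.12,0,1],
  [0,0,10.5,0.175,-0.14,0,1],
  [0,0,12,0.2,-0.16,0,1],
  [0,0,13.5,0.225,-0.18,0,1],
  [0,0,15,0.25,-0.2,0,1],
  [0,0,16.5,0.275,-0.22,0,1],
  [0,0,17.3,0.3,-0.24,0,1],
], squeeze=10)

```text
time: 2.2
ee_pos: [0.4209, -0.2469, 0.2368]
eef_rot: [0.999, 0.036, 0.0, 0.0]
ft_force: [0.3, 0.1, 0.4]
width: 0.0028
```

Emit:
drive_tool([
  [0,0,0,0.006,-0.034,0,1],
  [0,0,0,0.012,-0.068,0,1],
  [0,0,0,0.018,-0.102,0,1],
  [0,0,0,0.024,-0.136,0,1],
  [0,0,0,0.03,-0.17,0,1],
  [0,0,0,0.036,-0.204,0,1],
  [0,0,0,0.042,-0.238,0,1],
  [0,0,0,0.048,-0.272,0,1],
  [0,0,0,0.054,-0.306,0,1],
  [0,0,0,0.06,-0.34,0,1],
  [0,0,0,0.067,-0.3725,0.0,1],
  [0,0,0,0.067,-0.3725,0.03,1],
])

```text
time: 3.4
ee_pos: [0.4614, 0.1339, 0.2096]
eef_rot: [0.999, 0.04, 0.003, -0.001]
ft_force: [-0.3, -0.5, 0.3]
width: 0.0004
```

```bash
python3 - <<'E'
from h import *
s=read_state();print(s["time"],s["ee_pos"],s["eef_rot"],s["ft_force"])
im,d=camera("wrist");p=camera_params("wrist");print(np.array(p["K"]).round(1),np.array(p["mount"]).round(3))
cv2.imwrite("pics/w1.png",im[:,:,::-1])
from scipy.spatial.transform import Rotation as Ro
K=np.array(p["K"]);M=np.array(p["mount"]);T=np.eye(4);T[:3,:3]=Ro.from_quat(s["eef_rot"]).as_matrix();T[:3,3]=s["ee_pos"];C=T@M
for l,z in(("can_center",.034),("rib_crest",.010),("stop_plate",.034)):
    for q in tip_of(l,"wrist")[:1]:
        u,v=q["location"][0]*640,q["location"][1]*400
        r=C[:3,:3]@np.linalg.solve(K,[u,v,1]);print(l,q["score"],round(u),round(v),(C[:3,3]+r*(z-C[2,3])/r[2]).round(4))
E
```

```text
3.4 [0.46144209 0.13392403 0.20957223] [ 0.99919765  0.03987722  0.00348472 -0.00131186] [-0.25474159 -0.49164306  0.30112239]
[[336.4   0.  325.5]
 [  0.  336.4 197.6]
 [  0.    0.    1. ]] [[-0.    -0.964 -0.265  0.073]
 [ 1.    -0.     0.     0.   ]
 [-0.    -0.265  0.964 -0.147]
 [ 0.     0.     0.     1.   ]]
can_center 0.91 395 184 [0.4662 0.0654 0.034 ]
rib_crest 0.87 464 178 [ 0.4734 -0.0116  0.01  ]
stop_plate 0.72 601 185 [ 0.4816 -0.1364  0.034 ]
```

View pics/w1.png

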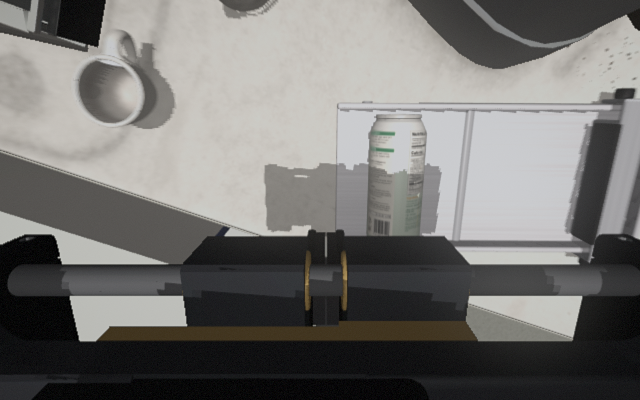

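The wrist view agrees: can at (0.466, 0.065), rib at (0.473, -0.012), stop face at (0.482, -0.136). The fingers are clear behind the can and on the centreline, so I'll descend.

Emit:
drive_tool([
  [0,0,0,0,0,0.02,1],
  [0,0,0,0,0,0.04,1],
  [0,0,0,0,0,0.06,1],
  [0,0,0,0,0,0.08,1],
  [0,0,0,0,0,0.1,1],
  [0,0,0,0,0,0.12,1],
  [0,0,0,0,0,0.14,1],
  [0,0,0,0,0,0.155,1],
  [0,0,0,0,0,0.165,1],
  [0,0,0,0,0,0.172,1],
  [0,0,0,0,0,0.172,1],
  [0,0,0,0,0,0.172,1],
])

```text
time: 4.8
ee_pos: [0.4601, 0.1285, 0.0351]
eef_rot: [0.999, 0.037, 0.0, -0.0]
ft_force: [0.4, 0.1, 0.5]
width: 0.0007
```

Emit:
drive_tool([
  [0,0,0,0,0.004,0,1],
  [0,0,0,0,0.009,0,1],
  [0,0,0,0,0.013,0,1],
  [0,0,0,0,0.017,0,1],
  [0,0,0,0,0.02,0,1],
  [0,0,0,0,0.023,0,1],
  [0,0,0,0,0.026,0,1],
  [0,0,0,0,0.029,0,1],
  [0,0,0,0,0.032,0,1],
  [0,0,0,0,0.036,0,1],
  [0,0,0,0,0.04,0,1],
  [0,0,0,0,0.044,0,1],
])

```text
time: 6.0
ee_pos: [0.463, 0.0841, 0.0345]
eef_rot: [0.999, 0.037, 0.0, 0.0]
ft_force: [-0.4, 1.2, 0.0]
width: 0.0001
```

Emit:
drive_tool([
  [0,0,0,0,0.004,0,1],
  [0,0,0,0,0.008,0,1],
  [0,0,0,0,0.012,0,1],
  [0,0,0,0,0.016,0,1],
  [0,0,0,0,0.02,0,1],
  [0,0,0,0,0.023,0,1],
  [0,0,0,0,0.026,0,1],
  [0,0,0,0,0.028,0,1],
  [0,0,0,0,0.03,0,1],
  [0,0,0,0,0.032,0,1],
  [0,0,0,0,0.034,0,1],
  [0,0,0,0,0.036,0,1],
])

```text
time: 7.2
ee_pos: [0.4657, 0.0485, 0.0346]
eef_rot: [0.999, 0.037, 0.0, 0.0]
ft_force: [0.2, 0.2, 0.8]
width: 0.0005
```

```bash
python3 - <<'E'
from h import *
s=read_state();print(s["time"],s["ee_pos"],s["ft_force"])
im,d=camera("wrist");cv2.imwrite("pics/w2.png",im[:,:,::-1])
E
```

```text
7.2 [0.46565036 0.04850231 0.03456171] [0.16837418 0.24073242 0.78988716]
```

View pics/w2.png

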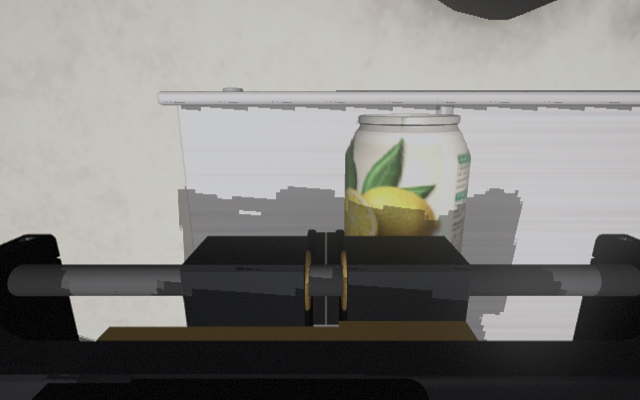

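The can has rolled with the finger and now lies just before the rib; it sits at columns 345–470, square in the lane. I'll cross the rib slowly.

Emit:
drive_tool([
  [0,0,0,0,0.002,0,1],
  [0,0,0,0,0.004,0,1],
  [0,0,0,0,0.006,0,1],
  [0,0,0,0,0.008,0,1],
  [0,0,0,0,0.0095,0,1],
  [0,0,0,0,0.011,0,1],
  [0,0,0,0,0.0125,0,1],
  [0,0,0,0,0.014,0,1],
  [0,0,0,0,0.0155,0,1],
  [0,0,0,0,0.017,0,1],
  [0,0,0,0,0.0185,0,1],
  [0,0,0,0,0.02,0,1],
])

```text
time: 8.45
ee_pos: [0.4671, 0.0284, 0.0345]
eef_rot: [0.999, 0.037, 0.0, 0.0]
ft_force: [0.8, -0.0, -0.3]
width: 0.0006
```

Emit:
drive_tool([
  [0,0,0,0,0.0015,0,1],
  [0,0,0,0,0.003,0,1],
  [0,0,0,0,0.0045,0,1],
  [0,0,0,0,0.006,0,1],
  [0,0,0,0,0.0075,0,1],
  [0,0,0,0,0.009,0,1],
  [0,0,0,0,0.0105,0,1],
  [0,0,0,0,0.012,0,1],
  [0,0,0,0,0.0125,0,1],
  [0,0,0,0,0.0125,0,1],
  [0,0,0,0,0.0125,0,1],
  [0,0,0,0,0.0125,0,1],
])

```text
time: 9.65
ee_pos: [0.468, 0.0162, 0.0345]
eef_rot: [0.999, 0.037, 0.0, 0.0]
ft_force: [-1.1, -0.2, 0.5]
width: 0.0006
```

```bash
cat > m.py <<'E'
from h import *
import sys
s=read_state();print(s["time"],s["ee_pos"],s["ft_force"])
rib=np.array([.4734,-.0116]);e=np.array([.0724,-.9974])
print("tcp lane x",(s["ee_pos"][:2]-rib)@e-.025)
im,d=camera("top")
for l,z in(("can",.045),("can_center",.034)):
    for q in (outline_of if l=="can" else tip_of)(l,"top")[:1]:
        if l=="can":
            vv,uu=np.nonzero(q["pixels"]);a=(px2w("top",uu,vv,z)[:,:2]-rib)@e-.025;print(l,q["score"],"lane x span",np.percentile(a,[2,98]).round(4))
        else:
            x=px2w("top",np.array([q["location"][0]*640]),np.array([q["location"][1]*400]),z)[0,:2];print(l,q["score"],x,"lane x",((x-rib)@e-.025).round(4))
im,d=camera("wrist");cv2.imwrite("pics/"+sys.argv[1],im[:,:,::-1])
E
python3 m.py w3.png
```

```text
9.65 [0.4680405  0.01623857 0.03454032] [-1.11334023 -0.2182972   0.46528429]
tcp lane x -0.05315421385795248
can 0.63 lane x span [0.033  0.0815]
can_center 0.71 [ 0.48572526 -0.09685853] lane x 0.0609
```

View pics/w3.png

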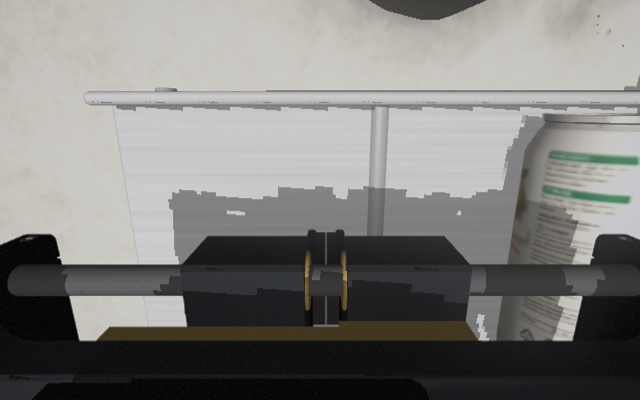

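The can ran on well past the rib to about lane x 0.058, close to the pad, and its left edge is near column 515. I'll bring the finger up to it and then creep.

Emit:
drive_tool([
  [0,0,0,0,0.006,0,1],
  [0,0,0,0,0.013,0,1],
  [0,0,0,0,0.02,0,1],
  [0,0,0,0,0.027,0,1],
  [0,0,0,0,0.034,0,1],
  [0,0,0,0,0.041,0,1],
  [0,0,0,0,0.047,0,1],
  [0,0,0,0,0.051,0,1],
  [0,0,0,0,0.054,0,1],
  [0,0,0,0,0.056,0,1],
  [0,0,0,0,0.057,0,1],
  [0,0,0,0,0.057,0,1],
])

```text
time: 11.05
ee_pos: [0.4722, -0.0406, 0.0345]
eef_rot: [0.999, 0.037, 0.0, 0.0]
ft_force: [1.0, -0.3, 0.1]
width: 0.0003
```

```bash
python3 m.py w4.png; for i in 1 2 3 4 5 6; do python3 -c "
from h import *
camera('top');print(read_state()['ft_force'].round(2))"; done
```

```text
11.05 [ 0.47223514 -0.04060545  0.03453865] [ 1.04579678 -0.28126612  0.11202375]
tcp lane x 0.0038456952799044916
can 0.41 lane x span [0.0746 0.0896]
[ 0.41  0.29 -0.59]
[-0.17 -0.01  0.54]
[ 0.55 -0.52  0.09]
[ 0.02 -0.4   0.61]
[ 0.63  0.75 -0.03]
[ 0.34 -0.38 -0.01]
```

View pics/w4.png

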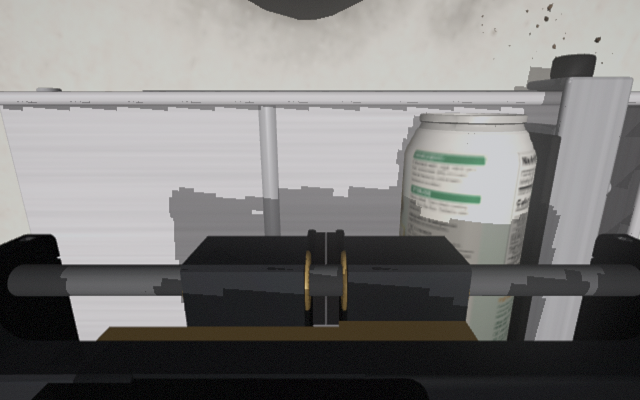

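The can rests near the pad, its right edge at column ~533 and the pad beginning around 527. By the pixel scale the finger is still some 20 mm short.

Emit:
drive_tool([
  [0,0,0,0,0.001,0,1],
  [0,0,0,0,0.003,0,1],
  [0,0,0,0,0.005,0,1],
  [0,0,0,0,0.007,0,1],
  [0,0,0,0,0.008,0,1],
  [0,0,0,0,0.009,0,1],
  [0,0,0,0,0.01,0,1],
  [0,0,0,0,0.01,0,1],
])

```text
time: 12.35
ee_pos: [0.473, -0.0508, 0.0346]
eef_rot: [0.999, 0.037, 0.0, 0.0]
ft_force: [0.9, -0.2, 0.3]
width: 0.0003
```

```bash
cat > f.py <<'E'
from h import *
F=[]
e=np.array([.0724,-.9974])
for i in range(6):
    im,d=camera("wrist");s=read_state();F.append(s["ft_force"][:2]@e)
print(s["time"],"push",-np.mean(F).round(2),np.round(F,1),"tcp",((s["ee_pos"][:2]-[.4734,-.0116])@e-.025).round(5))
q=outline_of("can","wrist")
if q:
    g=q[0]["pixels"][120:230];c=np.nonzero(g.any(0))[0];print("can cols",q[0]["score"],c.min(),c.max())
E
python3 f.py
```

```text
12.65 push 0.02 [-0.1  0.9 -0.5  0.5 -0.8 -0.2] tcp 0.01385
can cols 0.6 379 511
```

Emit:
drive_tool([
  [0,0,0,0,0.001,0,1],
  [0,0,0,0,0.002,0,1],
  [0,0,0,0,0.003,0,1],
  [0,0,0,0,0.004,0,1],
  [0,0,0,0,0.005,0,1],
  [0,0,0,0,0.006,0,1],
  [0,0,0,0,0.007,0,1],
  [0,0,0,0,0.007,0,1],
])

```text
time: 13.5
ee_pos: [0.4735, -0.0578, 0.0346]
eef_rot: [0.999, 0.037, 0.0, 0.0]
ft_force: [0.4, -0.2, -0.3]
width: 0.0005
```

```bash
python3 f.py
```

```text
13.8 push 0.08 [-1.1  0.2  0.  -0.4 -0.2  0.9] tcp 0.02086
can cols 0.74 483 581
```

Emit:
drive_tool([
  [0,0,0,0,0.0005,0,1],
  [0,0,0,0,0.001,0,1],
  [0,0,0,0,0.0015,0,1],
  [0,0,0,0,0.002,0,1],
  [0,0,0,0,0.0025,0,1],
  [0,0,0,0,0.003,0,1],
  [0,0,0,0,0.003,0,1],
])

```text
time: 14.55
ee_pos: [0.4737, -0.0607, 0.0346]
eef_rot: [0.999, 0.037, 0.0, 0.0]
ft_force: [-0.3, -0.0, -1.0]
width: 0.0004
```

```bash
python3 f.py; python3 m.py w5.png
```

```text
14.85 push 0.24 [-0.5 -0.6  0.2 -0.7  0.   0.1] tcp 0.02385
can cols 0.58 357 486
14.9 [ 0.47371325 -0.06054576  0.03454817] [1.03591032 0.80851471 0.74100341]
tcp lane x 0.02384117780464659
```

View pics/w5.png

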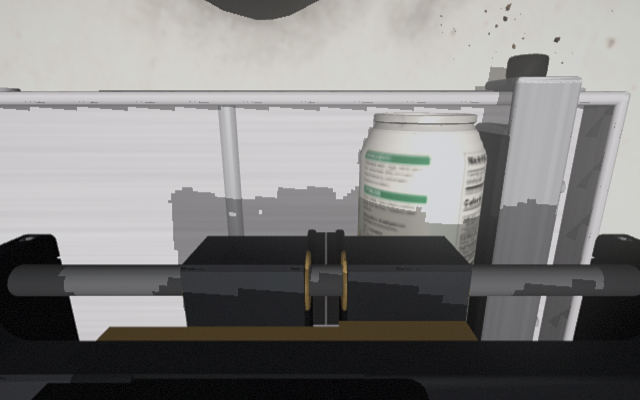

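The can spans columns 357–486 and the pad begins near 480. No push is felt yet and about 5 mm of gap remains to the finger, so I'll creep on.

Emit:
drive_tool([
  [0,0,0,0,0.0005,0,1],
  [0,0,0,0,0.001,0,1],
  [0,0,0,0,0.0015,0,1],
  [0,0,0,0,0.002,0,1],
  [0,0,0,0,0.0025,0,1],
  [0,0,0,0,0.003,0,1],
  [0,0,0,0,0.003,0,1],
])

```text
time: 15.8
ee_pos: [0.474, -0.0637, 0.0346]
eef_rot: [0.999, 0.037, 0.0, 0.0]
ft_force: [-0.5, -0.7, 0.3]
width: 0.0007
```

```bash
python3 f.py
```

```text
16.1 push -0.42 [ 0.6  0.5  0.7  0.4 -0.1  0.5] tcp 0.0269
can cols 0.68 351 479
```

Emit:
drive_tool([
  [0,0,0,0,0.0004,0,1],
  [0,0,0,0,0.0008,0,1],
  [0,0,0,0,0.0012,0,1],
  [0,0,0,0,0.0016,0,1],
  [0,0,0,0,0.002,0,1],
  [0,0,0,0,0.002,0,1],
])

```text
time: 16.75
ee_pos: [0.4741, -0.0657, 0.0345]
eef_rot: [0.999, 0.037, 0.0, 0.0]
ft_force: [-0.4, 0.1, 0.4]
width: 0.0002
```

```bash
python3 f.py
```

```text
17.05 push 0.05 [-1.  -0.5  0.4 -0.5  0.4  0.8] tcp 0.02886
can cols 0.85 346 474
```

Emit:
drive_tool([
  [0,0,0,0,0.0004,0,1],
  [0,0,0,0,0.0008,0,1],
  [0,0,0,0,0.0012,0,1],
  [0,0,0,0,0.0016,0,1],
  [0,0,0,0,0.002,0,1],
  [0,0,0,0,0.002,0,1],
])

```text
time: 17.7
ee_pos: [0.4742, -0.0674, 0.0346]
eef_rot: [0.999, 0.037, 0.0, -0.0]
ft_force: [-0.8, 1.9, 0.9]
width: 0.0007
```

```bash
python3 f.py
```

```text
18.0 push 1.85 [-1.7 -1.6 -1.7 -2.6 -1.5 -2.1] tcp 0.03072
```

Steady 1.85 N, so the can is bearing on something stiff. I'll press a little more and hold.

Emit:
drive_tool([
  [0,0,0,0,0.0002,0,1],
  [0,0,0,0,0.0004,0,1],
  [0,0,0,0,0.0006,0,1],
  [0,0,0,0,0.0006,0,1],
])

```text
time: 18.45
ee_pos: [0.4742, -0.0675, 0.0345]
eef_rot: [0.999, 0.037, -0.0, -0.0]
ft_force: [-1.5, 5.6, 1.5]
width: 0.0004
```

```bash
python3 f.py
```

```text
18.75 push 5.63 [-6.4 -5.1 -5.8 -5.6 -5.2 -5.6] tcp 0.03076
can cols 0.95 344 470
```

Steady 5.6 N with the TCP no longer advancing, so it's home. I'll hold briefly, then unload slowly and back off.

Emit:
drive_tool([
  [0,0,0,0,0,0,1],
  [0,0,0,0,0,0,1],
  [0,0,0,0,0,0,1],
  [0,0,0,0,-0.0002,0,1],
  [0,0,0,0,-0.0004,0,1],
  [0,0,0,0,-0.0006,0,1],
  [0,0,0,0,-0.0008,0,1],
  [0,0,0,0,-0.001,0,1],
  [0,0,0,0,-0.0013,0,1],
  [0,0,0,0,-0.0016,0,1],
  [0,0,0,0,-0.002,0,1],
  [0,0,0,0,-0.003,0,1],
])

```text
time: 20.0
ee_pos: [0.4741, -0.0657, 0.0346]
eef_rot: [0.999, 0.037, 0.0, 0.0]
ft_force: [0.1, -0.5, 0.2]
width: 0.0005
```

Emit:
drive_tool([
  [0,0,0,0,-0.001,0,1],
  [0,0,0,0,-0.003,0,1],
  [0,0,0,0,-0.006,0,1],
  [0,0,0,0,-0.01,0,1],
  [0,0,0,0,-0.015,0,1],
  [0,0,0,0,-0.02,0,1],
  [0,0,0,0,-0.025,0,1],
  [0,0,0,0,-0.03,0,1],
  [0,0,0,0,-0.03,0,1],
])

```text
time: 20.9
ee_pos: [0.4718, -0.0344, 0.0346]
eef_rot: [0.999, 0.037, 0.0, -0.0]
ft_force: [-0.5, -0.5, -0.4]
width: 0.0003
```

```bash
python3 f.py; python3 m.py w6.png
```

```text
21.2 push 0.23 [-0.7 -0.6  0.5 -0.2 -0.7  0.2] tcp -0.00124
can cols 0.6 410 549
21.25 [ 0.47184766 -0.03552984  0.0345516 ] [ 0.26369455 -0.6889848  -0.58722801]
tcp lane x -0.0012447661951481628
can 0.4 lane x span [0.0673 0.09  ]
can_center 0.35 [ 0.41209876 -0.10632843] lane x 0.065
```

View pics/w6.png

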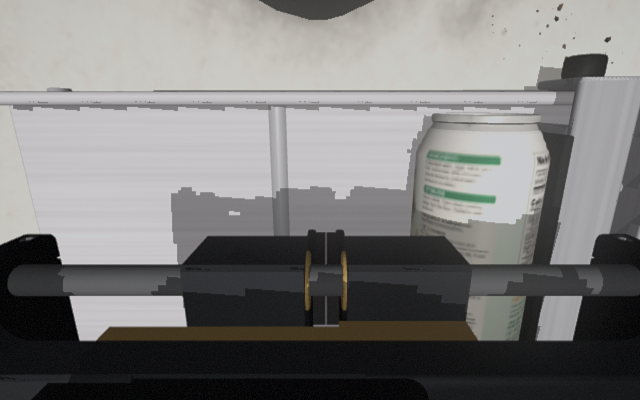

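The can stays by the pad, near columns 413–549. I'll rise and measure it from straight above against the steel face.

Emit:
drive_tool([
  [0,0,0,0,-0.002,-0.01,1],
  [0,0,0,0,-0.004,-0.03,1],
  [0,0,0,0,-0.004,-0.06,1],
  [0,0,0,0,0,-0.09,1],
  [0,0,0,0,0.01,-0.12,1],
  [0,0,0,0,0.03,-0.14,1],
  [0,0,0,0,0.05,-0.15,1],
  [0,0,0,0,0.07,-0.15,1],
  [0,0,0,0,0.08,-0.15,1],
  [0,0,0,0,0.085,-0.15,1],
  [0,0,0,0,0.085,-0.15,1],
  [0,0,0,0,0.085,-0.15,1],
])

```text
time: 22.65
ee_pos: [0.478, -0.119, 0.1844]
eef_rot: [0.999, 0.037, -0.0, -0.0]
ft_force: [0.3, -0.1, 0.7]
width: 0.0002
```

```bash
python3 - <<'E'
from h import *
from scipy.spatial.transform import Rotation as Ro
s=read_state();im,d=camera("wrist");p=camera_params("wrist")
K=np.array(p["K"]);M=np.array(p["mount"]);T=np.eye(4);T[:3,:3]=Ro.from_quat(s["eef_rot"]).as_matrix();T[:3,3]=s["ee_pos"];C=T@M
rib=np.array([.4734,-.0116]);e=np.array([.0724,-.9974])
for l,z in(("can_center",.034),("rib_crest",.010),("stop_plate",.034),("can_stop",.008)):
    for q in tip_of(l,"wrist")[:1]:
        u,v=q["location"][0]*640,q["location"][1]*400
        r=C[:3,:3]@np.linalg.solve(K,[u,v,1]);x=C[:3,3]+r*(z-C[2,3])/r[2];print(l,q["score"],round(u),round(v),x.round(4),((x[:2]-rib)@e-.025).round(4))
v,u=np.mgrid[:400,:640]
P=(np.linalg.inv(K)@np.stack([u,v,np.ones_like(u)]).reshape(3,-1))*d.ravel()
W=C[:3,:3]@P+C[:3,3:];ok=d.ravel()>0
a=(W[:2].T-rib)@e-.025;b=(W[:2].T-rib)@np.array([.9974,.0724])
print("tcp",s["ee_pos"],s["ft_force"])
sel=ok&(abs(b-.01)<.04)
for x in np.arange(.03,.13,.003):
    m=sel&(abs(a-x)<.0015);print(round(x,3),m.sum(),(W[2][m].mean()*1000).round(1) if m.any() else None,end="; ")
cv2.imwrite("pics/w7.png",im[:,:,::-1])
E
```

```text
can_center 0.75 306 185 [ 0.4796 -0.1019  0.034 ] 0.0655
rib_crest 0.86 215 178 [ 0.4747 -0.0118  0.01  ] -0.0247
can_stop 0.66 344 178 [ 0.4834 -0.1374  0.008 ] 0.1012
tcp [ 0.47804246 -0.11896653  0.18440644] [ 0.30276774 -0.06343456  0.73184128]
0.03 1502 228.2; 0.033 1547 228.1; 0.036 1625 255.6; 0.039 1567 269.6; 0.042 1736 246.2; 0.045 1744 239.7; 0.048 1484 232.8; 0.051 2415 242.0; 0.054 2608 243.4; 0.057 2604 242.0; 0.06 2630 242.3; 0.063 2614 241.8; 0.066 2597 240.0; 0.069 2654 241.9; 0.072 2666 241.0; 0.075 2696 241.7; 0.078 3011 233.3; 0.081 2337 227.3; 0.084 2224 229.9; 0.087 2843 233.4; 0.09 2764 240.2; 0.093 2627 240.7; 0.096 2579 247.1; 0.099 2536 238.1; 0.102 2539 240.4; 0.105 2587 241.4; 0.108 2589 242.6; 0.111 2563 240.5; 0.114 2570 242.1; 0.117 1384 224.9; 0.12 1547 227.9; 0.123 1623 229.2; 0.126 1469 246.4; 0.129 1362 268.3;
```

View pics/w7.png

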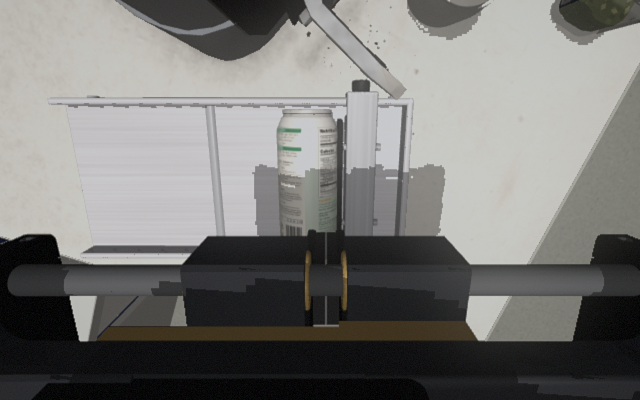

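The can (columns 278–340) lies against the pad's dark edge (337–345). Its centre measures 35.7 mm before the steel face, inside the 29–44.5 mm band, and the arm is clear. I'll hand in.

```bash
python3 -c "
from bench import *
print(close_job())"
```

```text
the job is handed in; nothing more can be done
None
```

I rolled the can along the lane with the closed fingers, over the rib and onto the stop's pad, then backed off and handed the job in at about 23 s. No verdict was reported.

- **Run over the rib:** the can ran on further than expected, about 8 cm, and stopped by itself at or just short of the pad. I could not measure how hard it touched, if it did.
- **Push against the pad:** a steady 5.6 N at the wrist, held for over 0.6 s while the finger stopped advancing. I then unloaded it slowly.
- **Last check, from above:** the can's centre was 35.7 mm before the steel face (allowed 29 to 44.5 mm). It lay on the lane floor against the pad. The stop face read lane x 0.101 m, against about 0.100 m before the push. The arm was clear and the wrist force was at noise level.

Some checks were poor. The top camera's readings of the can with the arm over it were low-scored and inconsistent, and the depth profile in the last check was spoiled by the gripper. The final position therefore rests on the wrist picture, good to about 2 mm or a little worse. I did not measure the bystanders again, but the planned path stayed clear of them.

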